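# Open the thread box and load the spool stand

## Robot

A 7-joint arm with a two-finger parallel gripper is mounted at the origin on the work surface. World frame = base frame: x ahead of the robot, y to its left, z up, the work surface at z = 0. Lengths are in m, angles in degrees, forces in N, time in s.
With the tool pointing down it reaches from about 0.4 to 0.875 m from the base axis. Payload 4.4 kg.
Tool frame: the origin (TCP) lies midway between the tips of the shut fingers; the grasp point (between the pads) lies 19 mm behind it; z points along the fingers, y is the line along which they close (so a half turn about z gives the same grasp; the last joint's range is limited). The gripper opens to 85 mm and grips with 20 to 120 N. Pads are 22 mm wide; open, the fingers measure 114 mm over their backs; the gripper's body (76 mm by 85 mm) begins 54 mm behind the grasp point. The pads swing forward as they close: fully open they stand 13 mm farther back than shut.
Start: joints at [64.584, 36.005, 2.206, 86.941, -1.547, 57.084, -1.146], TCP at [0.24, -0.604, 0.231] pointing down, gripper open.
Joint ranges: [-175.42, 175.42], [-21.48, 121.26], [-71.46, 75.88], [10.55, 141.38], [-63.04, 243.04], [13.31, 113.54], [-168.57, 168.57]. Speed limits (degrees/s): [147.25, 147.25, 180, 180, 180, 180, 180].

## Interface

Orientations are given as a 3x3 rotation matrix whose columns are the frame's x, y, z axes.
In Python, from station import observe, read_camera, camera_info, job_done gives the robot as it stands.
- The arm moves only by the tool move_arm, never from a script. Its argument "motion" is a list of rows, each a list of 4 numbers: the shift along the tool's x, y, z normalised to -1 to 1, where 1 is 40 cm, then the turn about the tool's z normalised to -1 to 1, where 1 is 90 degrees. A call has 1 to 12 rows; each row is the pose to reach, as a shift and turn from the pose commanded when the call began, along the tool's axes at that moment; what a row does not reach only later rows make up. A row lasts 1/12 s, in which the tool goes at most 41.7 mm and 7.16 degrees, less where a joint would pass 70% of its speed; a pose out of reach is approached as far as the arm can. A call with a number of a shift or a turn outside -1 to 1 is refused whole. A call with a gripper value outside its range is refused whole. "grip" is the closure, from 0 (fully open) to 1 (shut), set as the call begins (left out, the last holds). The fingers move at their own pace and stop on an object; the grip force is fixed at half the most. Time passes only in rows, so rows that repeat a pose let the fingers close. It gives the time, the measured TCP pose, the force, the opening and the grip force at its end, in the units of the state.
- observe(): the state, without advancing time (a new reading comes with each control period).
- read_camera(name): name is "side" or "top" or "wrist"; returns (picture, depth): 480x640x3 uint8, red, green, blue; 480x640 float32, m along the optical axis (not along the pixel's ray), 0 where there is no reading.
- camera_info(name): a dict with "K" (3x3 intrinsics, pixels), "cam_to_world" (4x4, takes a point from camera to world coordinates); the wrist camera has in their place "T_tool_cam" (4x4, takes a point from camera to tool coordinates, whose origin is the TCP and whose axes are the flange's). Camera axes: x right, y down, z forward; pixel columns grow to the right and rows downward; lengths in m; the calibration is good to about 2 mm. A picture is of the moment at which its call begins: read the wrist's pose just before it. camera_info takes no time and is no camera call.
- job_done(): hands the job in; it is judged then, once.
The state is a dict: "time": time; "joint_positions": joint angles; "dq": joint speeds; "joint_efforts": joint torques, N m; "tcp_pos": TCP position; "ee_rot": TCP orientation; "contact_force": force on the tool from outside, world axes, zero at the start; "torque": the same for the moment, N m; "gripper_width": finger opening in m; "gripper_force": force on a finger pad.
Only numpy, scipy, OpenCV 4.12 (cv2) and the standard library are available. Lean on these libraries where they do the work, as an engineer would, in place of code of your own. Each camera call takes 0.05 s, during which the arm holds its last target. There are 200 camera calls.

## Task

Tip the lid of the green thread box up by its red tab until its near edge comes out from under the steel keeper, lift it off and set it down flat in the middle of the cork mat. Then take the orange thread spool out of the box and put it upright on the spindle of the stand, fully down on its seat. Do not drop the lid or the spool, and leave the polish tin and the jar where they are.

Things in the scene. Friction and masses are not known exactly. Their poses are not given: they have to be found in the camera images.
- box: (All sizes in mm.) Green open-topped thread box, screwed to the bench: 170 (x) x 140 (y) x 90 high, walls and floor 8 thick (inside 154 x 124, 82 deep). Origin: centre of its underside; z up; its -x side is the near side, turned roughly towards the robot, and carries the steel keeper (see box_keeper).
- lid: Loose wooden lid on the box's rim, axes as the box's, 160 g: plate 164 (x) x 132 (y) x 5; below it a plug frame 149 x 119, 8 deep, inside the rim with 2.5 play all round. Origin: centre of the plug's underside (rests on this when set down), 8 below the plate. Held by plug and keeper: raise the +x side about 0.2 rad, pivoting on the -x edge, draw 25 or more to box +x, then lift.
- lid_tab (a point): Centre of the red upright pull tab near the lid's +x edge: 10 thick (lid x), 44 wide (lid y), 36 high, standing on the plate; this point is at lid x = 55, y = 0, z = 31, 18 above the plate top and 18 below the tab's top. Stiff, part of the lid: pinch it across its 10 mm thickness, the fingers closing along lid x.
- lid_tongue (a point): Middle of the lid's -x edge (lid x = -82, mid-thickness of the plate), the edge that lies under the keeper.
- box_keeper (a point): Point on the box (box x = -82, y = 0, z = 92.5) where lid_tongue lies when the lid is seated. Over it is the fixed steel keeper: a bar 80 wide (y), 5 thick, covering box x = -91 to -72, underside 11 and top 16 above the rim, carried by a plate outside the near wall. The 5 thick lid has 6 of free play under it.
- spool: Spool, 120 g: cylinder 48 in diameter, 74 high, rigid orange winding between 6 thick wooden ends of the same diameter; a hole 18 in diameter runs right through along z. Stands on the box's floor under the lid, its top 8 below the rim, within 12 (box x) and 10 (box y) of the box's centre. Origin: centre of its lower end.
- spool_mid (a point): Centre of the spool, 37 from each end.
- stand: Spool stand fixed to the bench: dark steel foot 110 in diameter, 10 to 12 high, then a seat 64 in diameter, 16 above the bench; from its centre rises a steel spindle 12 in diameter, 90 high above the seat (tip 106 above the bench), the top 12 tapered. Origin: centre of the underside, z up along the spindle.
- stand_seat (a point): Centre of the stand's seat, on the spindle axis, 16 above the bench: where the spool's lower end must rest.
- mat: Cork mat fixed to the bench, 220 (x) x 190 (y) x 5 thick; origin: centre of its underside, z up. The mat may be on the robot's left and the stand on its right or the other way round.
- polish: Bystander: polish tin, 72 in diameter, 45 high. Origin: under its centre.
- jar: Bystander: amber jar with a lid, 64 in diameter, 90 high. Origin: under its centre.

How it is judged (in metres and radians):
On the way, in this order (a step that is already met when the one before it is completed fails the run):
1. the lid is tipped up by more than 0.10 rad with its near edge still at the keeper (within 30 mm of its seated place) (angle between lid's own z axis and vertical above 0.1 rad and distance between lid_tongue and box_keeper below 0.03 m), for 0.1 s.
2. the lid lies flat on the cork mat, centre within 35 mm of the mat's centre, let go (horizontal distance between lid and mat below 0.035 m and z of lid in the frame of mat below 0.009 m and angle between lid's own z axis and vertical below 0.06 rad and linear speed of lid below 0.02 m/s and contact force between the fingers and lid below 0.1 N), for 0.2 s.
At the end, for the whole second after the job is handed in: The lid lies flat and at rest on the cork mat (its centre within 35 mm of the mat's centre, tilt under 0.06 rad); the spool is at rest on the stand's spindle, within 5 mm of its axis, upright within 0.06 rad (either end up), its lower end within 4 mm of the seat; both are released (horizontal distance between lid and mat below 0.035 m and z of lid in the frame of mat below 0.009 m and angle between lid's own z axis and vertical below 0.06 rad and linear speed of each of lid, spool below 0.02 m/s and horizontal distance between spool_mid and stand_seat below 0.005 m and z of spool_mid in the frame of stand_seat between 0.033 and 0.041 m and angle between the z axis of spool and the z axis of stand, either way round below 0.06 rad); the robot touches nothing.
It fails at once if the lid is dropped (falls faster than 0.6 m/s with the fingers off it) (linear speed of lid above 0.6 m/s and contact force between the fingers and lid below 0.05 N).
It fails at once if the spool is dropped (falls faster than 0.6 m/s with the fingers off it) (linear speed of spool above 0.6 m/s and contact force between the fingers and spool below 0.05 N).
It fails at once if the polish tin or the jar is pushed away by more than 30 mm (distance of any of polish, jar from where it was at the start of the episode above 0.03 m).
It also fails if it takes over 58 s, if anything falls off the work surface, if the arm or the gripper's body presses on something with over 40 N, if the wrist force passes 120 N, or if a joint passes its speed limit or range.

## Working session

There is one attempt and no reset: what is moved stays moved. The work goes in short steps, Python scripts to look and compute and a tool call to move; the robot and the scene stay as the last step left them, time stands still between calls to the robot, and variables do not carry over. Pictures are saved under pics/ and viewed, at most 10 in all, crops included, and the job is handed in when it is done.

Besides the shell and the picture viewer there is one more tool, called after "Request:" as name(argument=value, ...) on one line, values as JSON. move_arm: Moves the arm, as the interface text tells. Scaled input: -1 to 1 covers 40 cm each way for a shift and 90 degrees each way for a turn. Its arguments: {"type":"object","properties":{"motion":{"type":"array"},"grip":{"type":"number"}},"required":["motion"]}

```bash
mkdir -p pics; ls; python3 - <<'E'
from station import *
import cv2,numpy as np
s=observe();print(s['time'],s['tcp_pos'],s['ee_rot'],s['gripper_width'])
for n in ["top","side"]:
    p,d=read_camera(n);cv2.imwrite(f"pics/{n}0.png",p[:,:,::-1]);np.savez(f"{n}0.npz",p=p,d=d)
    print(camera_info(n))
print(camera_info("wrist"))
E
```

```text
pics
0.0 [ 0.23953833 -0.60357272  0.23039013] [[ 9.29482375e-01  3.68865797e-01 -7.34184751e-04]
 [ 3.68866526e-01 -9.29480717e-01  1.75555462e-03]
 [-3.48465155e-05 -1.90257326e-03 -9.99998189e-01]] 0.08565990633381312
{'K': array([[456.10559605,   0.        , 309.744255  ],
       [  0.        , 456.10559605, 242.44560638],
       [  0.        ,   0.        ,   1.        ]]), 'cam_to_world': array([[-0.01500703, -0.9835055 ,  0.18025461,  0.41993475],
       [-0.99960051,  0.01907504,  0.02085587, -0.00533811],
       [-0.02395023, -0.17986961, -0.98339886,  0.97269706],
       [ 0.        ,  0.        ,  0.        ,  1.        ]])}
{'K': array([[485.51901389,   0.        , 320.48778503],
       [  0.        , 485.51901389, 236.1759296 ],
       [  0.        ,   0.        ,   1.        ]]), 'cam_to_world': array([[ 0.9585162 , -0.21382631,  0.18848078,  0.39560354],
       [-0.28442526, -0.67416541,  0.68161813, -0.69181234],
       [-0.01868067, -0.70695071, -0.70701607,  0.80246252],
       [ 0.        ,  0.        ,  0.        ,  1.        ]])}
{'K': array([[337.84643717,   0.        , 320.72336753],
       [  0.        , 337.84643717, 238.57691209],
       [  0.        ,   0.        ,   1.        ]]), 'T_tool_cam': array([[-1.37437233e-03, -9.61449003e-01, -2.74979865e-01,
         6.95209093e-02],
       [ 9.99999014e-01, -1.40022113e-03, -1.02297542e-04,
         6.05050304e-04],
       [-2.86678748e-04, -2.74979734e-01,  9.61449980e-01,
        -1.43131386e-01],
       [ 0.00000000e+00,  0.00000000e+00,  0.00000000e+00,
         1.00000000e+00]])}
```

View pics/top0.png

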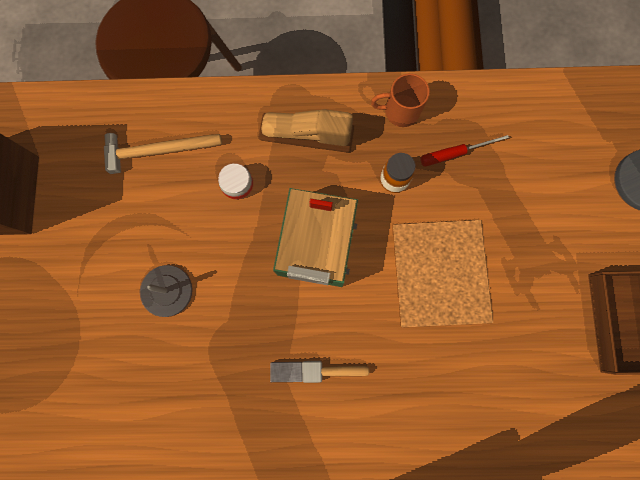

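View pics/side0.png

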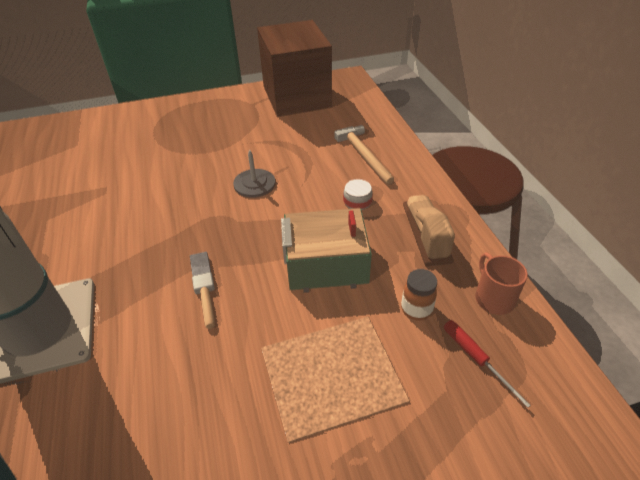

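The top view shows the box with its tab at (321,204) and the keeper at (308,273). The mat is at (443,273), the stand at (166,290), the polish tin at (235,181) and the jar at (398,172). The side view agrees. Next I measure from both views.

```bash
cat >h.py <<'E'
import numpy as np,cv2
from station import *
def cloud(d,K,T):
    v,u=np.mgrid[:480,:640]
    P=np.stack([(u-K[0,2])/K[0,0]*d,(v-K[1,2])/K[1,1]*d,d],-1)@T[:3,:3].T+T[:3,3]
    P[d<=0]=np.nan
    return P
def wristT():
    s=observe();T=np.eye(4);T[:3,:3]=s['ee_rot'];T[:3,3]=s['tcp_pos']
    return T@camera_info('wrist')['T_tool_cam']
def rect(Q):
    c,s,a=cv2.minAreaRect((Q[:,:2]*1000).astype(np.float32));return np.round(c,1),np.round(s,1),round(a,2)
E
python3 - <<'E'
from h import *
vis=[]
for n in ["top","side"]:
    f=np.load(n+"0.npz");i=camera_info(n);P=cloud(f['d'],i['K'],i['cam_to_world']);p=f['p'].astype(int)
    x,y,z=np.moveaxis(P,-1,0);hsv=cv2.cvtColor(f['p'],cv2.COLOR_RGB2HSV).astype(int)
    red=(p[...,0]>110)&(p[...,1]<50)&(p[...,2]<50)
    box=(abs(x-.58)<.15)&(abs(y)<.14)
    print(n,'bench z',np.nanmedian(z[(abs(x-.35)<.05)&(abs(y)<.3)]))
    m=box&(z>.098)&(z<.118)&False
    pl=box&(z>.086)&(z<.104)
    print('plate z',np.nanmedian(z[pl]),pl.sum(),rect(P[pl]))
    t=red&box&(z>.085);print('tab',t.sum(),rect(P[t]),np.percentile(z[t],[1,50,99]))
    k=box&(z>.1035)&(z<.112)&(x<.56);print('keeper',k.sum(),k.sum() and rect(P[k]),np.nanmedian(z[k]))
    st=(abs(x-.48)<.1)&(abs(y-.28)<.1)
    s1=st&(z>.006)&(z<.014);s2=st&(z>.0145)&(z<.02);s3=st&(z>.03)
    for q in (s1,s2,s3):
        print('stand',q.sum(),q.sum()>3 and (cv2.minEnclosingCircle((P[q][:,:2]*1000).astype(np.float32)),P[q].mean(0).round(4),P[q].max(0).round(4)))
    for nm,cx,cy in (('polish',.72,.15),('jar',.72,-.17)):
        q=(np.hypot(x-cx,y-cy)<.1)&(z>.03);print(nm,q.sum(),q.sum()>3 and (cv2.minEnclosingCircle((P[q][:,:2]*1000).astype(np.float32)),P[q].max(0).round(4)))
    mt=(abs(x-.52)<.2)&(y<-.1)&(y>-.45)&(z>.003)&(z<.009)
    nn,lab,stt,cc=cv2.connectedComponentsWithStats(cv2.morphologyEx(mt.astype(np.uint8),cv2.MORPH_OPEN,np.ones((5,5))))
    b=1+np.argmax(stt[1:,4]);print('mat',stt[b],rect(P[lab==b]),np.median(z[lab==b]))
    sc=cv2.resize(f['p'][180:300,260:380] if n=="top" else f['p'][195:295,270:380],None,fx=3.3,fy=3.3,interpolation=cv2.INTER_CUBIC)
    vis.append(cv2.resize(sc,(390,390)))
cv2.imwrite('pics/crop.png',np.hstack(vis)[:,:,::-1])
E
```

```text
top bench z 0.0010212878391820945
plate z 0.09557185739540236 5526 (array([595.4,   2.5]), array([140.3, 177. ]), 78.74)
tab 186 (array([651.3,  -9.1]), array([41.8, 10.4]), 79.23) [0.10099759 0.12993147 0.13392826]
keeper 414 (array([518.2,  17.8]), array([80. , 19.4]), 78.79) 0.10655110226213593
stand 1319 (((486.443359375, 282.70611572265625), 120.6187515258789), array([0.4981, 0.3214, 0.0112]), array([0.5767, 0.3787, 0.014 ]))
stand 593 (((497.1448669433594, 323.8480529785156), 51.57371139526367), array([0.4972, 0.3211, 0.0168]), array([0.5464, 0.3682, 0.02  ]))
stand 97 (((498.75604248046875, 322.9813232421875), 6.009953022003174), array([0.4983, 0.3204, 0.0753]), array([0.5047, 0.3278, 0.1075]))
polish 838 (((713.5396728515625, 132.05313110351562), 80.89497375488281), array([0.7656, 0.2106, 0.0896]))
jar 944 (((734.7886962890625, -171.99293518066406), 32.10212326049805), array([ 0.764 , -0.1406,  0.0968]))
mat [442 255  47  47 973] (array([ 514.8, -311.2]), array([99.5, 89.9]), 2.96) 0.005907301526529851
side bench z -0.0013522119034810598
plate z 0.09337287598485788 3734 (arra
[... 245 characters left out ...]
81, 322.22723388671875), 57.51341247558594), array([0.4981, 0.314 , 0.0099]), array([0.5528, 0.3743, 0.014 ]))
stand 105 (((490.8002014160156, 321.9792785644531), 37.86716842651367), array([0.4947, 0.3173, 0.0159]), array([0.5281, 0.3544, 0.0198]))
stand 112 (((498.35040283203125, 320.4380187988281), 6.818065643310547), array([0.4983, 0.3188, 0.0681]), array([0.5046, 0.3248, 0.1062]))
polish 490 (((732.0275268554688, 172.5607147216797), 36.075035095214844), array([0.7663, 0.2082, 0.0479]))
jar 1212 (((711.19970703125, -143.54287719726562), 72.44413757324219), array([ 0.7665, -0.0866,  0.0925]))
mat [329 418   6   5  30] (array([ 501.3, -348.3]), array([7.8, 8.5]), 72.76) 0.004489816990411288
```

View pics/crop.png

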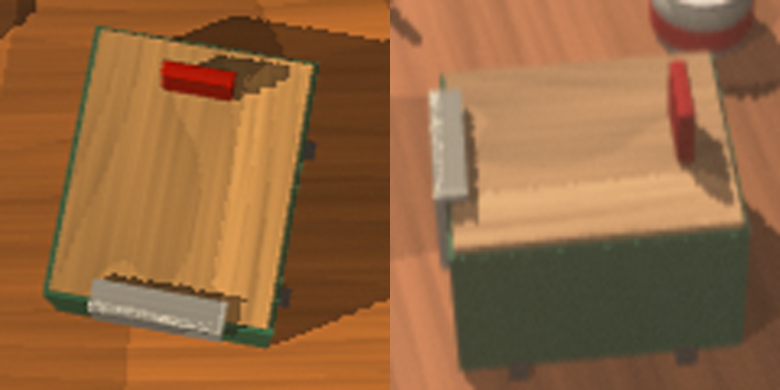

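The enlarged crop confirms a box yaw of about -11° and shows the lid seated under the keeper. Now the mat corners, and the shift to a viewpoint over the mat and box.

```bash
cat >>h.py <<'E'
def go(x,y,z,ang=None):
    """normalised shift (tool axes) and turn to bring TCP to x,y,z with tool y at world angle ang (mod 180)"""
    s=observe();R=s['ee_rot'];d=R.T@(np.array([x,y,z])-s['tcp_pos'])/.4
    a=np.degrees(np.arctan2(R[1,1],R[0,1]));t=0
    if ang is not None: t=-((ang-a+90)%180-90)/90
    print('t',round(s['time'],2),'tcp',s['tcp_pos'].round(4),'yang',a.round(2),'w',round(s['gripper_width'],4),'F',s['contact_force'].round(1),'q7',s['joint_positions'][6].round(1));print('MOVE',d.round(4),'turn',round(t,4))
E
python3 - <<'E'
from h import *
px={'top':[(393,225),(481,220),(493,322),(402,327)],'side':[(263,347),(367,321),(405,393),(290,433)]}
for n in px:
    i=camera_info(n);K=i['K'];T=i['cam_to_world'];Q=[]
    for u,v in px[n]:
        r=T[:3,:3]@np.linalg.inv(K)@[u,v,1];Q.append((T[:3,3]+r*(.005-T[2,3])/r[2])[:2]*1000)
    Q=np.array(Q);print(n,Q.round(1).tolist(),Q.mean(0).round(1),[np.linalg.norm(Q[k]-Q[k-1]).round(1) for k in range(4)],rect(Q/1000))
go(.60,-.05,.30,-11.2)
go(.45,-.35,.27,-11.2)
E
```

```text
top [[632.2, -165.5], [639.4, -355.0], [422.5, -361.9], [415.1, -173.8]] [ 527.3 -264. ] [np.float64(217.2), np.float64(189.7), np.float64(217.0), np.float64(188.3)] (array([ 527.2, -264.4]), array([217.2, 189.7]), 2.18)
side [[419.7, -174.9], [628.4, -177.7], [638.8, -339.8], [429.0, -349.4]] [ 529.  -260.4] [np.float64(174.7), np.float64(208.7), np.float64(162.4), np.float64(210.0)] (array([ 529.3, -257.4]), array([211.4, 174.7]), 2.62)
t 0.1 tcp [ 0.2396 -0.6036  0.2305] yang -68.35 w 0.0856 F [ 0.5  0.5 -0.3] q7 -1.1
MOVE [ 1.348  -0.9544 -0.1722] turn -0.635
t 0.1 tcp [ 0.2396 -0.6036  0.2305] yang -68.35 w 0.0856 F [ 0.5  0.5 -0.3] q7 -1.1
MOVE [ 0.7228 -0.3955 -0.0981] turn -0.635
```

Request:
move_arm(motion=[[0.36,-0.2,-0.05,-0.3],[0.72,-0.4,-0.1,-0.635],[0.72,-0.4,-0.1,-0.635],[0.72,-0.4,-0.1,-0.635],[0.72,-0.4,-0.1,-0.635],[0.72,-0.4,-0.1,-0.635],[0.72,-0.4,-0.1,-0.635],[0.72,-0.4,-0.1,-0.635],[0.72,-0.4,-0.1,-0.635],[0.72,-0.4,-0.1,-0.635],[0.72,-0.4,-0.1,-0.635]], grip=0)

```text
time: 1.02
tcp_pos: [0.4479, -0.3495, 0.2709]
ee_rot: [[0.195, 0.981, -0.001], [0.981, -0.195, -0.0], [-0.0, -0.001, -1.0]]
contact_force: [-0.6, -0.7, 0.0]
gripper_width: 0.0856
gripper_force: 0.0
```

```bash
python3 - <<'E'
from h import *
go(.63,-.07,.27,-11.2)
E
```

```text
t 1.02 tcp [ 0.4479 -0.3495  0.2709] yang -11.24 w 0.0856 F [-0.6 -0.7  0. ] q7 16.1
MOVE [0.7742 0.3104 0.0017] turn -0.0005
```

Request:
move_arm(motion=[[0.1,0.04,0,0],[0.2,0.08,0,0],[0.3,0.12,0,0],[0.4,0.16,0,0],[0.5,0.2,0,0],[0.6,0.24,0,0],[0.7,0.28,0,0],[0.774,0.31,0,0],[0.774,0.31,0,0],[0.774,0.31,0,0],[0.774,0.31,0,0]])

```text
time: 1.93
tcp_pos: [0.6296, -0.072, 0.2705]
ee_rot: [[0.197, 0.98, -0.002], [0.98, -0.197, -0.002], [-0.002, -0.001, -1.0]]
contact_force: [-0.8, -0.8, -0.3]
gripper_width: 0.0853
gripper_force: 0.0
```

```bash
python3 - <<'E'
from h import *
T=wristT();p,d=read_camera('wrist');P=cloud(d,camera_info('wrist')['K'],T)
cv2.imwrite('pics/w1.png',p[:,:,::-1])
q=p.astype(int);x,y,z=np.moveaxis(P,-1,0)
red=(q[...,0]>90)&(q[...,1]<50)&(q[...,2]<50)&(z>.11)&(np.hypot(x-.65,y+.01)<.06)
print('tab',red.sum(),rect(P[red]),np.percentile(z[red],[1,50,99]))
tt=red&(z>.127);print('tabtop',rect(P[tt]))
pl=(z>.09)&(z<.1)&(x>.5)&(x<.7)&(abs(y)<.1);print('plate',np.median(z[pl]),rect(P[pl]))
go(.6515,-.0105,.15,-11.2)
E
```

```text
tab 2 (array([653. , -27.1]), array([4., 0.]), -101.26) [0.13098316 0.13143938 0.1318956 ]
tabtop (array([653. , -27.1]), array([4., 0.]), -101.26)
plate 0.09552171551474264 (array([598.5,   0.9]), array([140.1, 170. ]), 78.68)
t 1.98 tcp [ 0.6293 -0.0728  0.2707] yang -11.43 w 0.0853 F [-0.5 -0.6  0.8] q7 -15.9
MOVE [0.1643 0.0238 0.3014] turn -0.0026
```

View pics/w1.png

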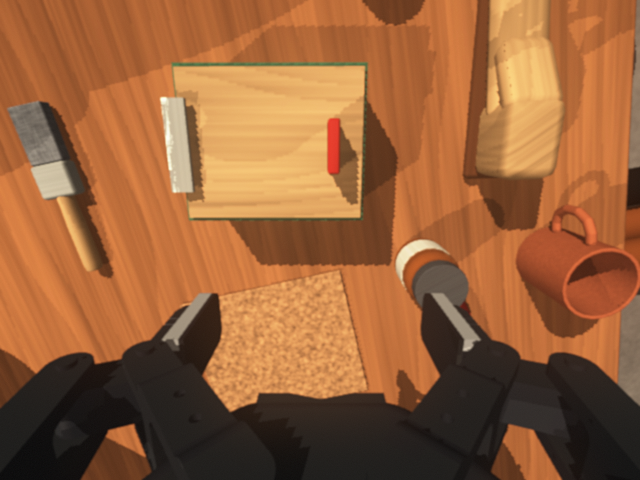

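The wrist view shows the tab at pixel (333,146). The box rim measures 140x170 with its centre at (598.5, 0.9), which matches the other views. Moving over the tab.

Request:
move_arm(motion=[[0.08,0.013,0.1,0],[0.164,0.026,0.2,0],[0.164,0.026,0.3,0],[0.164,0.026,0.3,0],[0.164,0.026,0.3,0],[0.164,0.026,0.3,0]])

```text
time: 2.48
tcp_pos: [0.6526, -0.01, 0.1508]
ee_rot: [[0.197, 0.98, -0.002], [0.98, -0.197, -0.001], [-0.002, -0.001, -1.0]]
contact_force: [-0.6, 0.3, 0.7]
gripper_width: 0.0853
gripper_force: 0.0
```

```bash
python3 - <<'E'
from h import *
T=wristT();p,d=read_camera('wrist');P=cloud(d,camera_info('wrist')['K'],T)
cv2.imwrite('pics/w2.png',p[:,:,::-1])
q=p.astype(int);x,y,z=np.moveaxis(P,-1,0)
red=(q[...,0]>80)&(q[...,0]>2.2*q[...,1])&(q[...,0]>2.2*q[...,2])&(z>.105)&(z<.14)&(np.hypot(x-.65,y+.01)<.06)
print('tab',red.sum(),red.sum() and (rect(P[red]),np.percentile(z[red],[1,50,99])))
go(.652,-.0105,.104,-11.3)
E
```

```text
tab 1579 ((array([652.7,  -9.4]), array([43.6,  9.1]), 78.41), array([0.10752207, 0.13126839, 0.13275426]))
t 2.53 tcp [ 0.6537 -0.01    0.1524] yang -11.39 w 0.0858 F [ 0.7 -0.2  0.4] q7 -23.5
MOVE [-0.0019 -0.0041  0.121 ] turn -0.0011
```

View pics/w2.png

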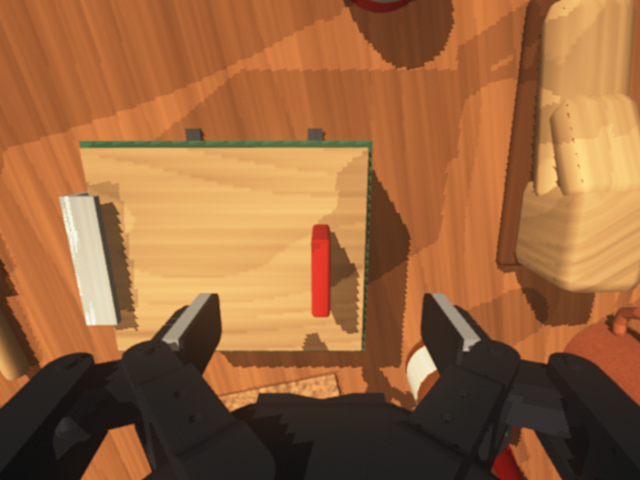

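The tab sits between the fingers at pixel (320,272), with its centre measured at (652.7, -9.4) and its top at 0.131, as expected. Descending and pinching.

Request:
move_arm(motion=[[0,-0.002,0.06,0],[0,-0.002,0.118,0],[0,-0.002,0.118,0],[0,-0.002,0.118,0]])

```text
time: 2.87
tcp_pos: [0.6527, -0.0088, 0.1053]
ee_rot: [[0.196, 0.981, 0.001], [0.981, -0.196, -0.001], [-0.001, 0.001, -1.0]]
contact_force: [0.3, -1.1, 0.9]
gripper_width: 0.0854
gripper_force: 0.0
```

Request:
move_arm(motion=[[0,0,0,0],[0,0,0,0],[0,0,0,0],[0,0,0,0],[0,0,0,0],[0,0,0,0],[0,0,0,0],[0,0,0,0]], grip=1)

```text
time: 3.53
tcp_pos: [0.6528, -0.007, 0.1046]
ee_rot: [[0.194, 0.981, 0.001], [0.981, -0.194, 0.0], [0.0, 0.001, -1.0]]
contact_force: [0.2, 0.7, 5.1]
gripper_width: 0.0088
gripper_force: 59.2
```

Request:
move_arm(motion=[[0,-0.001,-0.005,0],[0,-0.003,-0.01,0],[0,-0.004,-0.015,0],[0,-0.006,-0.02,0],[0,-0.008,-0.025,0],[0,-0.009,-0.03,0],[0,-0.01,-0.035,0],[0,-0.01,-0.035,0]])

```text
time: 4.2
tcp_pos: [0.649, -0.0066, 0.1175]
ee_rot: [[0.194, 0.981, 0.001], [0.981, -0.194, -0.0], [0.0, 0.001, -1.0]]
contact_force: [2.9, 0.2, -14.7]
gripper_width: 0.0087
gripper_force: 73.0
```

```bash
cat >>h.py <<'E'
def lidtilt(c=(.598,0)):
    i=camera_info('side');p,d=read_camera('side');P=cloud(d,i['K'],i['cam_to_world']);x,y,z=np.moveaxis(P,-1,0)
    h=cv2.cvtColor(p,cv2.COLOR_RGB2HSV)
    ax=np.array([.981,-.195]);u=(x-c[0])*ax[0]+(y-c[1])*ax[1];v=-(x-c[0])*ax[1]+(y-c[1])*ax[0]
    m=(abs(v)<.05)&(u>-.065)&(u<.035)&(z>.085)
    A=np.c_[u[m],v[m],np.ones(m.sum())];
    w=np.ones(len(A),bool)
    for _ in range(5):
        s=np.linalg.lstsq(A[w],z[m][w],rcond=None)[0];r=z[m]-A@s;w=abs(r)<.004
    print('lid slope x,y,z0',s.round(4),w.sum(),len(w))
    return p,P
E
python3 - <<'E'
from h import *
lidtilt();go(.65,0,.13)
E
```

```text
lid slope x,y,z0 [ 2.1964 -2.6516  0.2128] 107 4358
t 4.25 tcp [ 0.649  -0.0066  0.1175] yang -11.2 w 0.009 F [  3.8   0.2 -15.5] q7 -24.4
MOVE [ 0.0165 -0.0007 -0.0313] turn 0
```

```bash
sed -i 's/(z>.085)$/(z>.085)\&(z<.125)/' h.py; python3 - <<'E'
from h import *
p,P=lidtilt()
cv2.imwrite('pics/s1.png',cv2.resize(p[170:310,250:410],None,fx=4,fy=4,interpolation=cv2.INTER_CUBIC)[:,:,::-1])
E
```

```text
lid slope x,y,z0 [ 0.0558 -0.0012  0.1034] 1638 1641
```

View pics/s1.png

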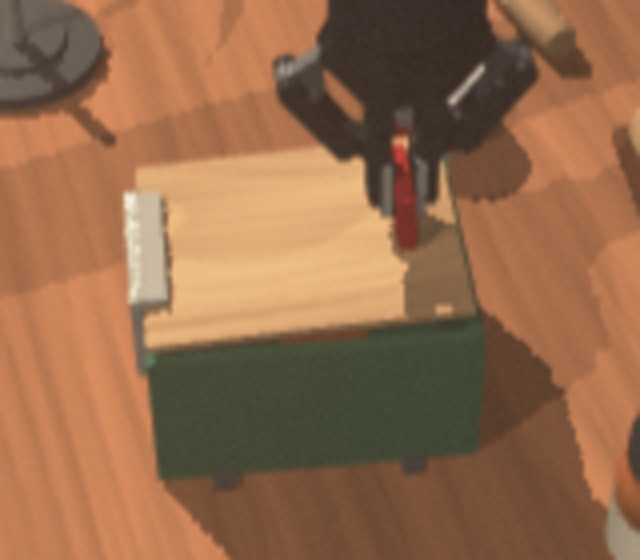

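The view shows the lid tipped about 0.056 rad, with its near edge held under the keeper and the tab in the fingers. Tipping further.

Request:
move_arm(motion=[[0,-0.001,-0.004,0],[0,-0.003,-0.008,0],[0,-0.004,-0.012,0],[0,-0.006,-0.016,0],[0,-0.008,-0.02,0],[0,-0.009,-0.024,0],[0,-0.01,-0.028,0],[0,-0.011,-0.032,0],[0,-0.012,-0.036,0],[0,-0.012,-0.036,0]])

```text
time: 5.13
tcp_pos: [0.6446, -0.0057, 0.1324]
ee_rot: [[0.194, 0.981, 0.002], [0.981, -0.194, -0.0], [0.0, 0.002, -1.0]]
contact_force: [5.1, -1.0, -17.2]
gripper_width: 0.0089
gripper_force: 121.9
```

```bash
python3 - <<'E'
from h import *
lidtilt();go(.65,0,.13)
E
```

```text
lid slope x,y,z0 [ 0.1645 -0.0014  0.1115] 1638 1639
t 5.18 tcp [ 0.6446 -0.0057  0.1325] yang -11.2 w 0.0093 F [  5.2  -0.9 -17.7] q7 -24.3
MOVE [0.0167 0.0105 0.0062] turn 0
```

Request:
move_arm(motion=[[0,-0.002,-0.005,0],[0,-0.003,-0.01,0],[0,-0.003,-0.014,0],[0,0.002,-0.014,0],[0,0.01,-0.014,0],[0,0.018,-0.014,0],[0,0.026,-0.014,0],[0,0.034,-0.014,0],[0,0.042,-0.014,0],[0,0.05,-0.014,0]])

```text
time: 6.02
tcp_pos: [0.6556, -0.0083, 0.1343]
ee_rot: [[0.193, 0.981, -0.018], [0.981, -0.193, 0.0], [-0.003, -0.017, -1.0]]
contact_force: [-6.4, 1.6, -22.4]
gripper_width: 0.0087
gripper_force: 133.1
```

```bash
python3 - <<'E'
from h import *
lidtilt();go(.67,0,.13)
E
```

```text
lid slope x,y,z0 [ 1.650e-01 -1.000e-04  1.115e-01] 1652 1656
t 6.07 tcp [ 0.6589 -0.0087  0.1352] yang -11.15 w 0.009 F [14.1 -2.8 -8.4] q7 -23.4
MOVE [0.0269 0.0232 0.0127] turn 0
```

```bash
python3 - <<'E'
from h import *
p,P=lidtilt()
cv2.imwrite('pics/s2.png',cv2.resize(p[170:310,250:410],None,fx=4,fy=4,interpolation=cv2.INTER_CUBIC)[:,:,::-1])
go(.67,0,.13)
E
```

```text
lid slope x,y,z0 [ 0.0956 -0.0041  0.1161] 1647 1648
t 6.12 tcp [ 0.6614 -0.009   0.1375] yang -11.2 w 0.0087 F [ 0.2  0.  -0.8] q7 -23.4
MOVE [0.0262 0.0167 0.0186] turn 0
```

View pics/s2.png

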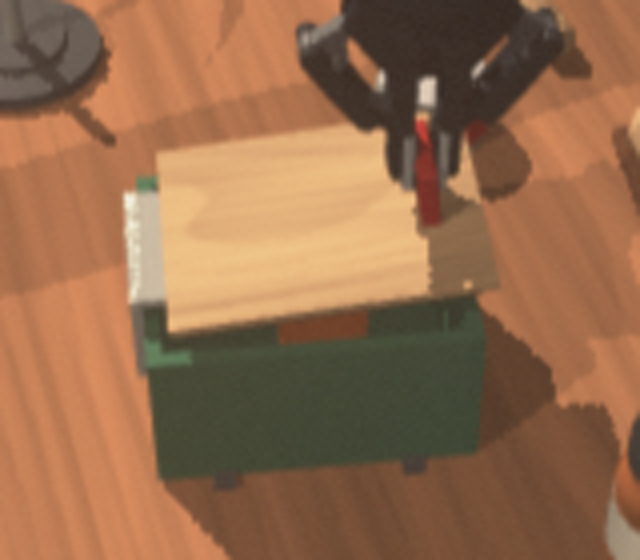

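The lid is out from under the keeper and held by the tab, and the force reads about 0. Now I draw it a little more and lift.

Request:
move_arm(motion=[[0,0.008,-0.003,0],[0,0.018,-0.01,0],[0,0.026,-0.025,0],[0,0.03,-0.045,0],[0,0.03,-0.07,0],[0,0.03,-0.1,0],[0,0.03,-0.13,0],[0,0.03,-0.16,0],[0,0.03,-0.19,0],[0,0.03,-0.21,0],[0,0.03,-0.22,0],[0,0.03,-0.22,0]])

```text
time: 7.12
tcp_pos: [0.6758, -0.0116, 0.2275]
ee_rot: [[0.194, 0.981, 0.002], [0.981, -0.194, 0.0], [0.0, 0.002, -1.0]]
contact_force: [0.8, 0.5, -2.1]
gripper_width: 0.0085
gripper_force: 66.1
```

```bash
python3 - <<'E'
from h import *
go(.5815,-.2747,.2255,-11.2)
E
```

```text
t 7.12 tcp [ 0.6758 -0.0116  0.2275] yang -11.21 w 0.0085 F [ 0.8  0.5 -2.1] q7 -21.5
MOVE [-0.691  -0.1033  0.0045] turn -0.0001
```

Request:
move_arm(motion=[[-0.02,-0.003,0,0],[-0.06,-0.01,0,0],[-0.12,-0.02,0,0],[-0.2,-0.03,0,0],[-0.28,-0.042,0,0],[-0.36,-0.054,0,0],[-0.44,-0.066,0,0],[-0.52,-0.078,0,0],[-0.6,-0.09,0,0],[-0.65,-0.098,0,0],[-0.68,-0.102,0,0],[-0.691,-0.103,0,0]])

```text
time: 8.12
tcp_pos: [0.5785, -0.2788, 0.2253]
ee_rot: [[0.199, 0.98, -0.002], [0.98, -0.199, -0.001], [-0.002, -0.002, -1.0]]
contact_force: [-0.3, -0.5, -2.4]
gripper_width: 0.0088
gripper_force: 66.0
```

```bash
python3 - <<'E'
from h import *
go(.5815,-.2747,.05,-11.2)
i=camera_info('side');p,d=read_camera('side');P=cloud(d,i['K'],i['cam_to_world']);x,y,z=np.moveaxis(P,-1,0)
m=(x>.46)&(x<.56)&(abs(y+.265)<.05)&(z>.12)&(z<.24)
A=np.c_[x[m]-.5275,y[m]+.264,np.ones(m.sum())];w=np.ones(len(A),bool)
for _ in range(6):
    s=np.linalg.lstsq(A[w],z[m][w],rcond=None)[0];w=abs(z[m]-A@s)<.006
print(s,w.sum(),len(w))
# lid extents above z .15
i=camera_info('top');p,d=read_camera('top');P=cloud(d,i['K'],i['cam_to_world']);z=P[...,2];c=p.astype(int)
cv2.imwrite('pics/t2.png',p[150:400,330:580,::-1])
E
```

```text
t 8.12 tcp [ 0.5785 -0.2788  0.2253] yang -11.5 w 0.0088 F [-0.3 -0.5 -2.4] q7 2.3
MOVE [0.0123 0.0062 0.4383] turn -0.0033
[ 0.00449963 -0.00262238  0.21191434] 3520 3523
```

The lid hangs level. I lower it slowly.

Request:
move_arm(motion=[[0,0,0.02,0],[0,0,0.06,0],[0,0,0.12,0],[0,0,0.19,0],[0,0,0.26,0],[0,0,0.33,0],[0,0,0.38,0],[0,0,0.42,0],[0,0,0.445,0],[0,0,0.46,0],[0,0,0.465,0],[0,0,0.465,0]])

```text
time: 9.22
tcp_pos: [0.5816, -0.274, 0.0402]
ee_rot: [[0.193, 0.981, 0.0], [0.981, -0.193, 0.0], [0.0, 0.0, -1.0]]
contact_force: [0.7, -0.3, -0.6]
gripper_width: 0.0084
gripper_force: 66.0
```

```bash
cat >>h.py <<'E'
def lidmat():
    i=camera_info('side');p,d=read_camera('side');P=cloud(d,i['K'],i['cam_to_world']);x,y,z=np.moveaxis(P,-1,0)
    m=(x>.46)&(x<.56)&(abs(y+.265)<.05)&(z>.0)&(z<.06)
    A=np.c_[x[m]-.5275,y[m]+.264,np.ones(m.sum())];w=np.ones(len(A),bool)
    for _ in range(6):
        s=np.linalg.lstsq(A[w],z[m][w],rcond=None)[0];w=abs(z[m]-A@s)<.004
    print('lid plane',s.round(4),w.sum(),len(w))
    i=camera_info('top');p,d=read_camera('top');P=cloud(d,i['K'],i['cam_to_world']);x,y,z=np.moveaxis(P,-1,0)
    m=(z>.012)&(z<.026)&(abs(x-.53)<.16)&(abs(y+.27)<.11);print('lid top rect',rect(P[m]))
    return p
E
python3 - <<'E'
from h import *
lidmat();go(.5815,-.2747,.03,-11.2)
E
```

```text
lid plane [ 0.0062 -0.0009  0.0265] 2762 2776
lid top rect (array([ 527.5, -266.1]), array([133.4, 165.4]), 78.81)
t 9.32 tcp [ 0.582  -0.2748  0.0412] yang -11.19 w 0.0086 F [-0.5  0.2 -2.8] q7 -1.6
MOVE [-0.     -0.0013  0.0279] turn 0.0001
```

Request:
move_arm(motion=[[0,0,0.006,0],[0,0,0.012,0],[0,0,0.017,0],[0,0,0.021,0],[0,0,0.023,0],[0,0,0.024,0]])

```text
time: 9.82
tcp_pos: [0.581, -0.2748, 0.0304]
ee_rot: [[0.194, 0.981, -0.0], [0.981, -0.194, 0.0], [0.0, -0.0, -1.0]]
contact_force: [-0.5, 0.4, -0.8]
gripper_width: 0.0089
gripper_force: 66.2
```

Request:
move_arm(motion=[[0,0,0.002,0],[0,0,0.004,0],[0,0,0.005,0],[0,0,0.005,0]])

```text
time: 10.15
tcp_pos: [0.5811, -0.2748, 0.0301]
ee_rot: [[0.194, 0.981, -0.0], [0.981, -0.194, -0.0], [-0.0, 0.0, -1.0]]
contact_force: [-3.3, 0.7, 10.0]
gripper_width: 0.0085
gripper_force: 67.6
```

The lid rests on the mat (10 N contact). Releasing and retreating upward.

Request:
move_arm(motion=[[0,0,-0.002,0],[0,0,-0.002,0],[0,0,-0.002,0],[0,0,-0.002,0],[0,0,-0.002,0],[0,0,-0.002,0]], grip=0)

```text
time: 10.65
tcp_pos: [0.581, -0.2747, 0.0291]
ee_rot: [[0.194, 0.981, -0.0], [0.981, -0.194, 0.0], [0.0, -0.0, -1.0]]
contact_force: [1.2, -0.3, -0.0]
gripper_width: 0.0802
gripper_force: 0.0
```

Request:
move_arm(motion=[[0,0,-0.05,0],[0,0,-0.15,0],[0,0,-0.25,0],[0,0,-0.35,0],[0,0,-0.45,0],[0,0,-0.5,0],[0,0,-0.5,0]])

```text
time: 11.23
tcp_pos: [0.5843, -0.2758, 0.2355]
ee_rot: [[0.195, 0.981, 0.01], [0.981, -0.195, -0.004], [-0.002, 0.011, -1.0]]
contact_force: [0.6, 0.2, 0.8]
gripper_width: 0.0853
gripper_force: 0.0
```

```bash
python3 - <<'E'
from h import *
lidmat();go(.59,-.05,.27,-11.2);
i=camera_info('top');p,d=read_camera('top');P=cloud(d,i['K'],i['cam_to_world']);x,y,z=np.moveaxis(P,-1,0)
ax=np.array([.981,-.195]);u=(x-.5983)*ax[0]+(y-.0005)*ax[1];v=-(x-.5983)*ax[1]+(y-.0005)*ax[0]
m=(abs(u)<.06)&(abs(v)<.055)&(z>.075)&(z<.09);print(m.sum(),m.sum()>3 and (cv2.minEnclosingCircle((P[m][:,:2]*1000).astype(np.float32)),np.median(z[m])))
E
```

```text
lid plane [ 0.0009 -0.0014  0.0168] 2833 2843
lid top rect (array([ 540. , -258.1]), array([156.1, 193.6]), 80.95)
t 11.33 tcp [ 0.5812 -0.2749  0.23  ] yang -11.21 w 0.0855 F [-0.   0.1 -0. ] q7 2.2
MOVE [ 0.5558 -0.0876 -0.1004] turn -0.0001
385 (((607.0874633789062, -2.385284900665283), 23.90882110595703), np.float64(0.0827436609868829))
```

The lid lies flat on the mat. The top camera puts the spool at (607, -2.4), radius 23.9, top at 0.083. Checking it with the wrist camera next.

Request:
move_arm(motion=[[0.05,-0.01,-0.02,0],[0.13,-0.025,-0.05,0],[0.23,-0.04,-0.08,0],[0.33,-0.055,-0.1,0],[0.43,-0.07,-0.1,0],[0.51,-0.08,-0.1,0],[0.55,-0.088,-0.1,0],[0.55,-0.088,-0.1,0],[0.55,-0.088,-0.1,0],[0.55,-0.088,-0.1,0]])

```text
time: 12.22
tcp_pos: [0.5885, -0.0538, 0.2678]
ee_rot: [[0.196, 0.981, -0.003], [0.981, -0.196, -0.001], [-0.002, -0.003, -1.0]]
contact_force: [-0.4, -0.4, 0.3]
gripper_width: 0.0852
gripper_force: 0.0
```

```bash
python3 - <<'E'
from h import *
T=wristT();p,d=read_camera('wrist');P=cloud(d,camera_info('wrist')['K'],T)
cv2.imwrite('pics/w3.png',p[:,:,::-1]);x,y,z=np.moveaxis(P,-1,0)
m=(np.hypot(x-.607,y)<.04)&(z>.076)&(z<.088);print('spool',m.sum(),cv2.minEnclosingCircle((P[m][:,:2]*1000).astype(np.float32)),np.median(z[m]))
b=(z>.087)&(z<.095)&(np.hypot(x-.6,y)<.13);print('rim',rect(P[b]))
go(.52,.25,.27,-11.2)
E
```

```text
spool 1724 ((607.7723999023438, -3.6900453567504883), 23.928783416748047) 0.08237952469835819
rim (array([598.4,   1. ]), array([140.3, 170.5]), 78.66)
t 12.27 tcp [ 0.5887 -0.0542  0.2681] yang -11.35 w 0.0853 F [ 0.3 -0.1  0.6] q7 -18.1
MOVE [ 0.7119 -0.3181 -0.0052] turn -0.0017
```

View pics/w3.png

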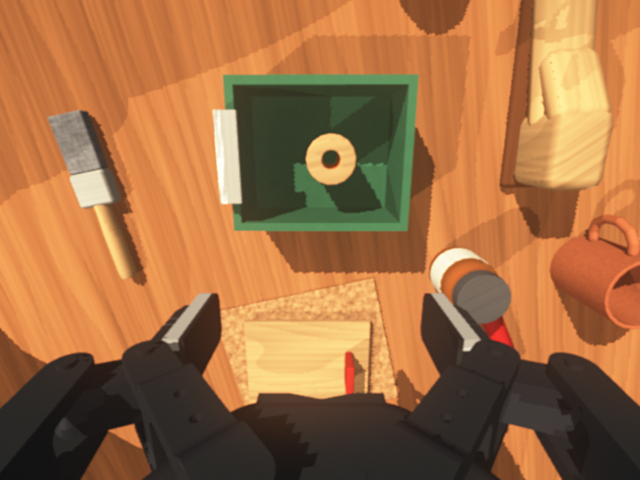

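The wrist view shows the spool upright at pixel (331,158), which measures (607.8, -3.7) with its top at 0.082. The lid is flat on the mat. Now the stand.

Request:
move_arm(motion=[[0.09,-0.04,0,0],[0.18,-0.08,0,0],[0.27,-0.12,0,0],[0.36,-0.16,0,0],[0.45,-0.2,0,0],[0.54,-0.24,0,0],[0.63,-0.28,0,0],[0.712,-0.318,0,0],[0.712,-0.318,0,0],[0.712,-0.318,0,0],[0.712,-0.318,0,0]])

```text
time: 13.18
tcp_pos: [0.5206, 0.2498, 0.2688]
ee_rot: [[0.197, 0.98, -0.0], [0.98, -0.197, -0.002], [-0.002, 0.0, -1.0]]
contact_force: [0.5, -0.7, 0.5]
gripper_width: 0.0855
gripper_force: 0.0
```

```bash
python3 - <<'E'
from h import *
for k in range(3):
    T=wristT();p,d=read_camera('wrist');P=cloud(d,camera_info('wrist')['K'],T)
    x,y,z=np.moveaxis(P,-1,0);near=np.hypot(x-.498,y-.322)<.09
    C=lambda m:(m.sum(),cv2.minEnclosingCircle((P[m][:,:2]*1000).astype(np.float32)),P[m].mean(0).round(4))
    print('tip',C(near&(z>.098)),'spin',C(near&(z>.04)),z[near].max())
    m=near&(z>.005)&(z<.013);print('foot',C(m));print('seat',C(near&(np.hypot(x-.498,y-.322)<.045)&(z>.0145)&(z<.02)))
cv2.imwrite('pics/w4.png',p[:,:,::-1])
go(.6076,-.003,.15,-11.2)
E
```

```text
tip (np.int64(49624), ((504.4208068847656, 269.1922302246094), 58.9161491394043), array([0.5014, 0.2651, 0.3493])) spin (np.int64(49710), ((504.3969421386719, 270.0263977050781), 59.0858039855957), array([0.5014, 0.2652, 0.3488])) 0.37331366866574067
foot (np.int64(4571), ((499.2464294433594, 323.1880798339844), 55.00941848754883), array([0.5003, 0.3251, 0.0113]))
seat (np.int64(2387), ((503.3772888183594, 324.14312744140625), 35.71124267578125), array([0.5001, 0.3236, 0.0165]))
tip (np.int64(49556), ((504.19580078125, 269.4210205078125), 58.64430618286133), array([0.5016, 0.2646, 0.3494])) spin (np.int64(49652), ((504.1732177734375, 270.2536926269531), 58.82627868652344), array([0.5016, 0.2647, 0.3489])) 0.3732143231345646
foot (np.int64(4585), ((499.46722412109375, 323.0202331542969), 55.00633239746094), array([0.5002, 0.3251, 0.0113]))
seat (np.int64(2378), ((503.2704772949219, 323.4853210449219), 35.79095458984375), array([0.5001, 0.3236, 0.0166]))
tip (np.int64(49516), ((503.92333984375, 269.08233642578125), 58.613990783691406), array([0.5016, 0.2645, 0.3495])) spin (np.int64(49614), ((503.8933410644531, 270.16290283203125), 58.850379943847656), array([0.5016, 0.2646, 0.3489])) 0.3734087542644219
foot (np.int64(4586), ((499.4954528808594, 323.1359558105469), 54.95845031738281), array([0.5002, 0.3251, 0.0113]))
seat (np.int64(2377), ((496.1479797363281, 323.8343811035156), 35.363380432128906), array([0.5   , 0.3236, 0.0165]))
t 13.33 tcp [0.5208 0.2494 0.2691] yang -11.43 w 0.0857 F [-0.3 -0.4 -1.1] q7 -50.0
MOVE [-0.5752  0.3376  0.2985] turn -0.0026
```

View pics/w4.png

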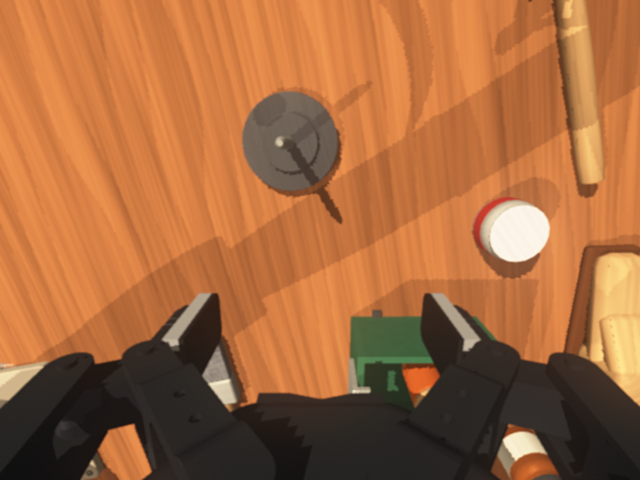

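The stand's foot is centred at pixel (291,143) and the spindle tip is at (281,142). The foot's fitted circle has radius 55.0 with its centre at (499.4, 323.1). On to the spool.

Request:
move_arm(motion=[[-0.09,0.05,0,0],[-0.18,0.1,0.02,0],[-0.27,0.16,0.06,0],[-0.36,0.21,0.11,0],[-0.45,0.26,0.17,0],[-0.53,0.31,0.23,0],[-0.575,0.338,0.28,-0.002],[-0.575,0.338,0.3,-0.002],[-0.575,0.338,0.3,-0.002],[-0.575,0.338,0.3,-0.002]])

```text
time: 14.17
tcp_pos: [0.6073, -0.0006, 0.1489]
ee_rot: [[0.193, 0.981, -0.002], [0.981, -0.193, 0.001], [0.0, -0.002, -1.0]]
contact_force: [-0.7, 1.1, 0.8]
gripper_width: 0.0853
gripper_force: 0.0
```

```bash
python3 - <<'E'
from h import *
T=wristT();p,d=read_camera('wrist');P=cloud(d,camera_info('wrist')['K'],T);x,y,z=np.moveaxis(P,-1,0)
m=(np.hypot(x-.607,y+.003)<.035)&(z>.076)&(z<.088);print('spool',m.sum(),m.sum()>3 and (cv2.minEnclosingCircle((P[m][:,:2]*1000).astype(np.float32)),np.median(z[m])))
go(.6076,-.0032,.040,-11.2)
E
```

```text
spool 3413 (((607.8539428710938, -3.57136869430542), 24.120365142822266), np.float64(0.08246201801610434))
t 14.22 tcp [0.6079 0.001  0.1499] yang -11.02 w 0.0857 F [0.5 0.6 0. ] q7 -26.4
MOVE [-0.0108  0.0012  0.2748] turn 0.002
```

Request:
move_arm(motion=[[0,0,0.03,0],[0,0,0.08,0],[0,0,0.13,0],[0,0,0.18,0],[0,0,0.22,0],[0,0,0.25,0],[0,0,0.27,0],[0,0,0.275,0],[0,0,0.275,0],[0,0,0.275,0]])

```text
time: 15.05
tcp_pos: [0.6085, 0.0004, 0.0401]
ee_rot: [[0.191, 0.982, 0.002], [0.982, -0.191, 0.0], [0.0, 0.002, -1.0]]
contact_force: [-0.3, 0.4, 0.1]
gripper_width: 0.0853
gripper_force: 0.0
```

```bash
python3 - <<'E'
from h import *
go(.6077,-.0033,.040,-11.2)
E
```

```text
t 15.05 tcp [6.085e-01 4.000e-04 4.010e-02] yang -11.01 w 0.0853 F [-0.3  0.4  0.1] q7 -29.3
MOVE [-0.0095 -0.0002  0.0003] turn 0.0022
```

Request:
move_arm(motion=[[-0.009,0,0,0.002],[-0.009,0,0,0.002],[-0.009,0,0,0.002]])

```text
time: 15.3
tcp_pos: [0.6075, -0.0041, 0.04]
ee_rot: [[0.195, 0.981, 0.001], [0.981, -0.195, -0.0], [-0.0, 0.001, -1.0]]
contact_force: [-0.4, -0.7, -0.2]
gripper_width: 0.0854
gripper_force: 0.0
```

Request:
move_arm(motion=[[0,0,0,0],[0,0,0,0],[0,0,0,0],[0,0,0,0],[0,0,0,0],[0,0,0,0],[0,0,0,0]], grip=1)

```text
time: 15.88
tcp_pos: [0.6074, -0.0034, 0.0398]
ee_rot: [[0.194, 0.981, 0.001], [0.981, -0.194, 0.0], [0.0, 0.001, -1.0]]
contact_force: [0.3, -0.5, 5.5]
gripper_width: 0.0466
gripper_force: 61.7
```

Request:
move_arm(motion=[[0,0,-0.01,0],[0,0,-0.03,0],[0,0,-0.07,0],[0,0,-0.12,0],[0,0,-0.18,0],[0,0,-0.24,0],[0,0,-0.3,0],[0,0,-0.35,0],[0,0,-0.38,0],[0,0,-0.4,0],[0,0,-0.4,0]])

```text
time: 16.8
tcp_pos: [0.6079, -0.0034, 0.2012]
ee_rot: [[0.194, 0.981, 0.003], [0.981, -0.194, 0.0], [0.001, 0.003, -1.0]]
contact_force: [0.7, 0.9, -1.4]
gripper_width: 0.0465
gripper_force: 61.8
```

```bash
python3 - <<'E'
from h import *
go(.4992,.3229,.2,-11.2)
E
```

```text
t 16.8 tcp [ 0.6079 -0.0034  0.2012] yang -11.21 w 0.0465 F [ 0.7  0.9 -1.4] q7 -25.0
MOVE [ 0.7473 -0.4252  0.0022] turn -0.0001
```

Request:
move_arm(motion=[[0.02,-0.011,0,0],[0.07,-0.04,0,0],[0.14,-0.08,0,0],[0.22,-0.125,0,0],[0.3,-0.17,0,0],[0.38,-0.216,0,0],[0.46,-0.262,0,0],[0.54,-0.307,0,0],[0.62,-0.353,0,0],[0.69,-0.393,0,0],[0.735,-0.418,0,0],[0.747,-0.425,0,0]])

```text
time: 17.8
tcp_pos: [0.4943, 0.3284, 0.198]
ee_rot: [[0.187, 0.982, -0.004], [0.982, -0.187, 0.003], [0.002, -0.004, -1.0]]
contact_force: [0.6, 0.8, -2.0]
gripper_width: 0.0463
gripper_force: 61.8
```

Request:
move_arm(motion=[[0,0,0,0],[0,0,0,0],[0,0,0,0],[0,0,0,0]])

```text
time: 18.13
tcp_pos: [0.4993, 0.3204, 0.1989]
ee_rot: [[0.197, 0.98, -0.0], [0.98, -0.197, -0.002], [-0.002, 0.0, -1.0]]
contact_force: [1.5, 0.2, -1.1]
gripper_width: 0.0463
gripper_force: 61.8
```

```bash
python3 - <<'E'
from h import *
go(.4992,.3229,.155,-11.2)
vis=[]
for n in ('top','side'):
    i=camera_info(n);p,d=read_camera(n);P=cloud(d,i['K'],i['cam_to_world']);x,y,z=np.moveaxis(P,-1,0)
    a=p.astype(int);ora=(np.hypot(x-.4992,y-.3229)<.06)&(z>.13)&(a[...,0]>1.6*a[...,2])&(a[...,0]>90)
    if ora.sum()>5: print(n,ora.sum(),P[ora].min(0).round(4),P[ora].max(0).round(4))
    if n=='side':
        s=np.median(P[ora],0) if ora.sum() else None
        crop=p[80:230,180:330]; vis.append(cv2.resize(crop,None,fx=3.5,fy=3.5,interpolation=cv2.INTER_CUBIC))
        m=ora
        # axis from silhouette mid-line: rows of world z
        for lo in np.arange(.165,.24,.01):
            q=m&(z>=lo)&(z<lo+.01)
            if q.sum()>8: 
                A=np.c_[2*x[q],2*y[q],np.ones(q.sum())];f=np.linalg.lstsq(A,(x[q]**2+y[q]**2),rcond=None)[0];print(lo.round(3),q.sum(),f[:2].round(4),np.sqrt(f[2]+f[0]**2+f[1]**2).round(4))
cv2.imwrite('pics/s3.png',vis[0][:,:,::-1])
E
```

```text
t 18.13 tcp [0.4993 0.3204 0.1989] yang -11.38 w 0.0463 F [ 1.5  0.2 -1.1] q7 -58.1
MOVE [ 0.0062 -0.0014  0.1098] turn -0.002
top 633 [0.44   0.2966 0.1684] [0.5585 0.3431 0.448 ]
side 805 [0.4398 0.2933 0.165 ] [0.5514 0.3442 0.2906]
0.165 62 [0.4985 0.3194] 0.0222
0.175 71 [0.4982 0.3182] 0.0218
0.185 83 [0.4984 0.3196] 0.0229
0.195 78 [0.4994 0.3231] 0.0261
0.205 81 [0.4998 0.3308] 0.0332
0.215 82 [0.4998 0.3287] 0.0314
0.225 97 [0.4962 0.3141] 0.0184
0.235 188 [0.4993 0.3175] 0.0196
```

View pics/s3.png

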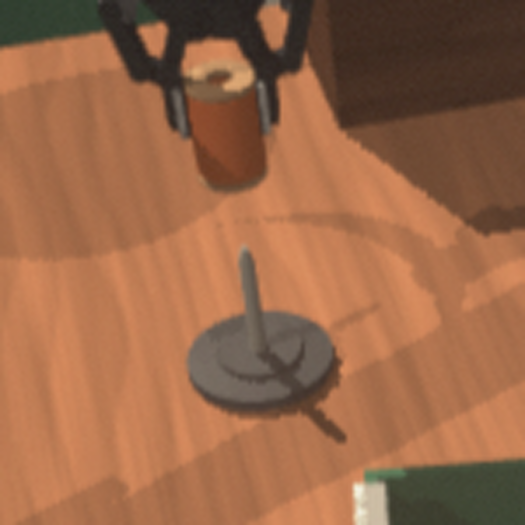

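The spool hangs upright just above the spindle, with its axis nearly in line and its lower end at about 0.166. I trim by 2.4 mm and go down to just above the tip.

Request:
move_arm(motion=[[0.006,-0.001,0.01,-0.002],[0.006,-0.001,0.03,-0.002],[0.006,-0.001,0.06,-0.002],[0.006,-0.001,0.085,-0.002],[0.006,-0.001,0.1,-0.002],[0.006,-0.001,0.1,-0.002],[0.006,-0.001,0.1,-0.002],[0.006,-0.001,0.1,-0.002]])

```text
time: 18.9
tcp_pos: [0.4987, 0.3254, 0.1596]
ee_rot: [[0.191, 0.982, 0.001], [0.982, -0.191, 0.0], [0.001, 0.0, -1.0]]
contact_force: [-0.1, 0.6, -1.8]
gripper_width: 0.0464
gripper_force: 61.8
```

```bash
python3 - <<'E'
from h import *
go(.4991,.3228,.145,-11.2)
i=camera_info('side');p,d=read_camera('side');P=cloud(d,i['K'],i['cam_to_world']);x,y,z=np.moveaxis(P,-1,0)
a=p.astype(int);near=(np.hypot(x-.499,y-.321)<.035)
def fit(m):
    A=np.c_[2*x[m],2*y[m],np.ones(m.sum())];f=np.linalg.lstsq(A,x[m]**2+y[m]**2,rcond=None)[0];return m.sum(),f[:2].round(4),np.sqrt(f[2]+f[0]**2+f[1]**2).round(4)
m=near&(z>.04)&(z<.095)&(np.hypot(x-.499,y-.321)<.012);print('spindle',P[m].mean(0).round(4),fit(m))
for lo in (.115,.12,.13,.14,.15):
    q=near&(z>lo)&(z<lo+.01);print(lo,q.sum()>5 and (fit(q),P[q].mean(0).round(4),P[q].min(0).round(4),P[q].max(0).round(4)))
# image axis: spool left/right edges vs spindle columns
from station import camera_info as ci
g=near&(z>.115)&(z<.19)
for lo in np.arange(.03,.18,.01):
    q=near&(z>lo)&(z<lo+.01)&((z>.11)|(np.hypot(x-.499,y-.321)<.012));v,u=np.where(q)
    if len(u)>3: print(lo.round(3),u.min(),u.max(),(u.min()+u.max())/2,v.mean().round(1))
E
```

```text
t 18.9 tcp [0.4987 0.3254 0.1596] yang -11.02 w 0.0464 F [-0.1  0.6 -1.8] q7 -59.2
MOVE [-0.0062  0.0021  0.0364] turn 0.002
spindle [0.4983 0.3188 0.0684] (np.int64(88), array([0.4986, 0.3198]), np.float64(0.0042))
0.115 False
0.12 ((np.int64(26), array([0.4979, 0.325 ]), np.float64(0.0229)), array([0.4987, 0.3068, 0.1286]), array([0.4754, 0.3002, 0.1258]), array([0.5213, 0.3235, 0.13  ]))
0.13 ((np.int64(67), array([0.4975, 0.3224]), np.float64(0.0212)), array([0.4954, 0.3075, 0.1351]), array([0.4744, 0.2975, 0.1302]), array([0.521 , 0.3242, 0.1399]))
0.14 ((np.int64(67), array([0.498 , 0.3248]), np.float64(0.0233)), array([0.4967, 0.3063, 0.1453]), array([0.4743, 0.2993, 0.1402]), array([0.5188, 0.3224, 0.1498]))
0.15 ((np.int64(74), array([0.4978, 0.3235]), np.float64(0.0224)), array([0.4961, 0.3071, 0.1552]), array([0.4736, 0.2976, 0.1501]), array([0.521 , 0.3242, 0.1599]))
0.03 251 255 253.0 173.9
0.04 250 254 252.0 170.6
0.05 250 254 252.0 167.6
0.06 249 253 251.0 164.1
0.07 249 253 251.0 161.1
0.08 248 252 250.0 157.9
0.09 248 252 250.0 154.6
0.1 249 251 250.0 151.6
0.12 239 257 248.0 145.8
0.13 238 257 247.5 143.7
0.14 237 256 246.5 140.3
0.15 236 256 246.0 136.6
0.16 232 260 246.0 132.5
0.17 231 260 245.5 129.0
```

Request:
move_arm(motion=[[0,0,0,0],[0,0,0,0],[0,0,0,0],[0,0,0,0],[0,0,0,0],[0,0,0,0]])

```text
time: 19.45
tcp_pos: [0.4985, 0.3251, 0.1594]
ee_rot: [[0.191, 0.982, 0.0], [0.982, -0.191, 0.0], [0.0, 0.0, -1.0]]
contact_force: [0.3, -0.3, -1.6]
gripper_width: 0.0463
gripper_force: 61.8
```

```bash
python3 - <<'E'
from h import *
for k in range(3):
    read_camera('side');go(.4991,.3228,.145,-11.2)
E
```

```text
t 19.5 tcp [0.4985 0.3251 0.1594] yang -11.02 w 0.0465 F [-0.5 -0.1 -1. ] q7 -59.2
MOVE [-0.0055  0.0026  0.0359] turn 0.002
t 19.55 tcp [0.4985 0.3251 0.1593] yang -11.02 w 0.0463 F [ 0.8  0.1 -2. ] q7 -59.2
MOVE [-0.0054  0.0026  0.0358] turn 0.0019
t 19.6 tcp [0.4985 0.3251 0.1593] yang -11.03 w 0.0463 F [-0.2  0.4 -2.1] q7 -59.2
MOVE [-0.0053  0.0026  0.0358] turn 0.0019
```

Request:
move_arm(motion=[[-0.0055,0.0025,0,0.002],[-0.0055,0.0025,0,0.002],[-0.0055,0.0025,0,0.002],[-0.0055,0.0025,0.01,0.002],[-0.0055,0.0025,0.02,0.002],[-0.0055,0.0025,0.03,0.002],[-0.0055,0.0025,0.04,0.002],[-0.0055,0.0025,0.05,0.002],[-0.0055,0.0025,0.06,0.002],[-0.0055,0.0025,0.07,0.002],[-0.0055,0.0025,0.08,0.002],[-0.0055,0.0025,0.085,0.002]])

```text
time: 20.6
tcp_pos: [0.4988, 0.3226, 0.1246]
ee_rot: [[0.194, 0.981, -0.001], [0.981, -0.194, -0.0], [-0.001, -0.001, -1.0]]
contact_force: [0.2, 0.4, -1.4]
gripper_width: 0.0468
gripper_force: 61.8
```

The spool is on the spindle without touching it. Continuing down.

Request:
move_arm(motion=[[0,0,0.015,0],[0,0,0.03,0],[0,0,0.045,0],[0,0,0.06,0],[0,0,0.075,0],[0,0,0.09,0],[0,0,0.105,0],[0,0,0.12,0],[0,0,0.135,0],[0,0,0.15,0],[0,0,0.16,0],[0,0,0.165,0]])

```text
time: 21.6
tcp_pos: [0.4987, 0.3225, 0.0585]
ee_rot: [[0.194, 0.981, -0.001], [0.981, -0.194, -0.001], [-0.001, -0.001, -1.0]]
contact_force: [-0.5, 0.0, -1.3]
gripper_width: 0.0462
gripper_force: 61.8
```

```bash
python3 - <<'E'
from h import *
go(.499,.3228,.048,-11.2)
i=camera_info('side');p,d=read_camera('side');P=cloud(d,i['K'],i['cam_to_world']);x,y,z=np.moveaxis(P,-1,0)
a=p.astype(int);q=(np.hypot(x-.499,y-.321)<.03)&(a[...,0]>1.6*a[...,2])&(a[...,0]>70);print(q.sum(),np.percentile(z[q],[1,50,99]))
E
```

```text
t 21.6 tcp [0.4987 0.3225 0.0585] yang -11.2 w 0.0462 F [-0.5  0.  -1.3] q7 -61.9
MOVE [0.0008 0.0006 0.0263] turn -0.0
628 [0.02734394 0.07879096 0.13507104]
```

Request:
move_arm(motion=[[0,0,0.005,0],[0,0,0.01,0],[0,0,0.014,0],[0,0,0.018,0],[0,0,0.021,0],[0,0,0.023,0],[0,0,0.023,0]])

```text
time: 22.23
tcp_pos: [0.499, 0.3227, 0.05]
ee_rot: [[0.194, 0.981, -0.0], [0.981, -0.194, -0.0], [-0.0, -0.0, -1.0]]
contact_force: [0.6, -0.6, -1.5]
gripper_width: 0.0466
gripper_force: 61.8
```

Request:
move_arm(motion=[[0,0,0.002,0],[0,0,0.004,0],[0,0,0.006,0],[0,0,0.008,0],[0,0,0.008,0]])

```text
time: 22.65
tcp_pos: [0.4991, 0.3228, 0.0478]
ee_rot: [[0.194, 0.981, 0.0], [0.981, -0.194, -0.0], [0.0, 0.0, -1.0]]
contact_force: [-1.6, -1.6, 5.1]
gripper_width: 0.0467
gripper_force: 62.3
```

The spool touches the seat at the expected height. Releasing and retreating.

Request:
move_arm(motion=[[0,0,0,0],[0,0,0,0],[0,0,0,0],[0,0,0,0],[0,0,0,0],[0,0,0,0]], grip=0)

```text
time: 23.15
tcp_pos: [0.499, 0.3227, 0.0468]
ee_rot: [[0.194, 0.981, -0.0], [0.981, -0.194, -0.0], [-0.0, -0.0, -1.0]]
contact_force: [-0.1, -0.4, 1.4]
gripper_width: 0.0855
gripper_force: 0.0
```

Request:
move_arm(motion=[[0,0,-0.05,0],[0,0,-0.12,0],[0,0,-0.2,0],[0,0,-0.3,0],[0,0,-0.4,0],[0,0,-0.48,0],[0,0,-0.5,0],[-0.1,0,-0.5,0],[-0.2,0,-0.5,0],[-0.2,0,-0.5,0],[-0.2,0,-0.5,0],[-0.2,0,-0.5,0]])

```text
time: 24.15
tcp_pos: [0.4836, 0.2444, 0.2468]
ee_rot: [[0.195, 0.981, -0.0], [0.981, -0.195, 0.0], [0.0, -0.0, -1.0]]
contact_force: [-0.4, 0.1, -0.6]
gripper_width: 0.0859
gripper_force: 0.0
```

```bash
python3 - <<'E'
from h import *
lidmat()
T=wristT();p,d=read_camera('wrist');P=cloud(d,camera_info('wrist')['K'],T);x,y,z=np.moveaxis(P,-1,0)
m=(np.hypot(x-.499,y-.323)<.035)&(z>.08)&(z<.098);print('spool',m.sum(),cv2.minEnclosingCircle((P[m][:,:2]*1000).astype(np.float32)),np.median(z[m]))
A=np.c_[x[m]-.499,y[m]-.323,np.ones(m.sum())];print(np.linalg.lstsq(A,z[m],rcond=None)[0].round(4))
go(.5,.3,.2)
E
```

```text
lid plane [0.0003 0.0016 0.0167] 2827 2836
lid top rect (array([ 526.2, -265.6]), array([132.8, 164.5]), 78.74)
spool 2262 ((499.0434265136719, 322.67498779296875), 23.988433837890625) 0.09038569698805149
[-0.0009 -0.0009  0.0904]
t 24.3 tcp [0.4834 0.2456 0.2467] yang -11.11 w 0.0855 F [ 0.2 -0.2  0.2] q7 -51.2
MOVE [0.1413 0.0146 0.1168] turn 0
```

The spool's top is level at 0.090 (expected 0.016 + 0.074), with its centre at (499.0, 322.7), on the stand's axis. The lid is flat and centred on the mat.

```bash
python3 -c "
from station import *
print(job_done())"
```

```text
the job is handed in; nothing more can be done
None
```

I handed the job in with no verdict returned: by the last camera check the lid lies flat on the cork mat within a few mm of its centre, and the spool stands upright and fully down on the stand's spindle, both released.

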